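# Power up, arm and run the dust extractor from its bench switches

## Task

Start the dust extractor from its three grey switch boxes with the fingertips: first press down the raised end of the rocker until the switch is fully on, then push the tall square key fully in, then press the big mushroom button all the way down and keep holding it down; the program finishes while holding it. Leave the small round cancel button beside the square key alone, and do not pick up or push aside the boxes or anything standing round them.

Things in the scene. Friction and masses are not known exactly. Their poses are not given: they have to be found in the camera images.
- rocker_station: Power station: grey box 110 x 70 x 45 mm standing loose on the worktop (about 1.8 kg, rubber feet), with a long black rocker switch in a low frame on its lid. Origin: centre of its underside; z up; x along the rocker, towards the rocker end that must be pressed.
- rocker_raised_end (a point): The place to press: on the upper face of the rocker half that stands up when off, on the centre line, 22 mm from the pivot; moves with the rocker. The pivot crosses the middle of the box 53 mm above the worktop. Off: this half slopes up outwards at 0.4 rad (this point 62 mm above the worktop), the other half is level. On: this half is level at 53 mm. Frame round it 48 mm high.
- rocker (a joint): Angle of the rocker (70 mm long, 32 mm wide, its halves a shallow V), rad: about 0 = off, 0.40 = fully on (end stop). No spring: it stays where it is left; 2 to 4 N on the raised half tips it.
- key_station: Arming station: grey box 80 x 130 x 45 mm standing loose on the worktop (about 1.8 kg, rubber feet), with a tall black square key near one end of its lid and a small low black round cancel button near the other. Origin: centre of its underside; z up; the key's centre lies at y = +31 mm, the cancel button's at y = -31 mm.
- key_top (a point): Centre of the flat top of the square key (30 x 30 mm). It moves with the key: about 61 mm above the worktop when out, 53 mm when fully in.
- key (a joint): How far the square key is pushed in, m: about 0 = out, 0.008 = fully in (end stop). No spring: it stays in where it is left; friction about 3 N.
- cancel_top (a point): Centre of the top of the round cancel button (20 mm across, 52 mm above the worktop), 62 mm from the key's centre. Not to be pressed.
- cancel (a joint): How far the cancel button is pressed, m: 0 = out, 0.004 = fully down; it springs back.
- run_station: Run station: grey box 100 x 100 x 45 mm standing loose on the worktop (about 1.8 kg, rubber feet), with one big black mushroom button in the middle of its lid. Origin: centre of its underside; z up.
- run_top (a point): Centre of the flat top of the mushroom button (cap 54 mm across, flat part 44 mm). It moves with the button: 76 mm above the worktop when out, 68 mm when fully down.
- run (a joint): How far the mushroom button is pressed, m: 0 = out, 0.008 = fully down (end stop). A spring pushes it back: 2 N at the start of the travel, 6 N fully down.
- tip_box: Bystander: small black carton with a white and red label, 46 x 66 x 31 mm. Origin: centre of its underside.
- pipe_tee: Bystander: brass-coloured pipe tee lying down, 38 x 49 x 23 mm. Origin: centre of its underside.
- measure: Bystander: tan and black tape measure standing on its edge, 37 x 81 x 62 mm. Origin: centre of its underside.
- spark_plug: Bystander: spark plug lying down, 21 x 62 x 18 mm. Origin: centre of its underside.
- bit_case: Bystander: dark grey bit case, 55 x 74 x 38 mm. Origin: centre of its underside.
- nut_jar: Bystander: clear jar of nuts with a blue cap, 69 x 69 x 118 mm. Origin: centre of its underside.
Mind the look-alikes: they are no part of the job. Leave any green or orange look-alike of the key_station alone.

How it is judged (in metres and radians):
On the way, in this order (a step that is already met when the one before it is completed fails the run):
1. the rocker is fully on (value of joint rocker above 0.33 rad), for 0.2 s.
2. the square key is fully in (value of joint key above 0.006 m), for 0.2 s.
3. the mushroom button is pressed down by the fingers (value of joint run above 0.006 m and contact force between the fingers and run above 1 N), for 0.2 s.
At the end, for the whole second after the job is handed in: Rocker on (over 0.33 of 0.40 rad), square key in (over 6 of 8 mm), and the fingers holding the mushroom button down (over 6 of 8 mm, more than 1 N); cancel button out; boxes and bystanders within 30 mm of where they stood (all of step 3 and value of joint rocker above 0.33 rad and value of joint key above 0.006 m and value of joint cancel below 0.001 m and distance of each of rocker_station, key_station, run_station, tip_box, pipe_tee, measure, spark_plug, bit_case, nut_jar from where it was at the start of the episode below 0.03 m); the arm keeps its last pose, push and grip.
It fails at once if the square key was pushed before the rocker was on (value of joint key above 0.004 m and value of joint rocker below 0.25 rad).
It fails at once if the mushroom button was pressed before the square key was in (value of joint run above 0.003 m and value of joint key below 0.004 m).
It fails at once if the cancel button was pressed (value of joint cancel above 0.002 m).
It fails at once if a switch box was lifted, tipped or pushed aside by more than 30 mm (distance of any of rocker_station, key_station, run_station from where it was at the start of the episode above 0.03 m or height (world z) of any of rocker_station, key_station, run_station above 0.012 m or angle between any of rocker_station, key_station, run_station's own z axis and vertical above 0.2 rad).
It fails at once if a bystander was lifted or pushed aside by more than 30 mm (distance of any of tip_box, pipe_tee, measure, spark_plug, bit_case, nut_jar from where it was at the start of the episode above 0.03 m).
It also fails if it takes over 48 s, if anything falls off the work surface, if the arm or the gripper's body presses on something with over 40 N, if the wrist force passes 120 N, or if a joint passes its speed limit or range.

## Robot

A 6-joint arm with a two-finger parallel gripper is mounted at the origin on the work surface; the furniture and walls round the work are solid. World frame = base frame: x ahead of the robot, y to its left, z up, the work surface at z = 0. Lengths are in m, angles in degrees, forces in N, time in s.
With the tool pointing down it reaches from about 0.3 to 1 m from the base axis. Payload 5.1 kg.
Tool frame: the origin (TCP) lies where the fingers leave the gripper's body, on its centre line; the fingertips stand 78 mm ahead of it and the grasp point (between the pads) lies 59 mm ahead of it; z points along the fingers, y is the line along which they close (so a half turn about z gives the same grasp; the last joint's range is limited). The gripper opens to 95 mm and grips with 3 to 60 N. Pads are 20 mm wide; open, the fingers measure 119 mm over their backs; the gripper's body (75 mm by 180 mm) begins 59 mm behind the grasp point.
Start: joints at [62.934, 7.093, 94.555, -0, 78.352, -4.733], TCP at [0.247, 0.601, 0.292] pointing down, gripper open.
Joint ranges: [-149.61, 149.61], [-58.7, 133.49], [1.44, 155.28], [-77.14, 257.14], [18.33, 153.61], [-166.67, 166.67]. Speed limits (degrees/s): [147.25, 147.25, 180, 180, 180, 180].

## Interface

Orientations are given as [roll, pitch, yaw] about the fixed x, y, z axes, in that order (R = Rz(yaw) Ry(pitch) Rx(roll)).
In Python, from workcell import arm, imaging, ticket gives the robot as it stands.
- The arm moves only by the tool carry_out, never from a script. Its argument "plan" is a list of rows, each a list of 4 numbers: the shift along the tool's x, y, z in cm, then the turn about the tool's z in rad. A call has 1 to 20 rows; each row shifts and turns the commanded pose from where the row before left it, along the tool's axes as they then stand; what a row does not reach is not made up. A row lasts 1/10 s, in which the tool goes at most 50 mm and 8.59 degrees, less where a joint would pass 70% of its speed; a pose out of reach is approached as far as the arm can. A call is refused whole if a number of a shift passes 5 or a number of a turn 0.15, either way. A call with a gripper value outside its range is refused whole. "hand" is the finger opening in cm, from 0 to 9.51, set as the call begins (left out, the last holds). The fingers move at their own pace and stop on an object; "grip_force" is the grip in N (left out, the last holds). Time passes only in rows, so rows that do not move let the fingers close. It gives the time, the measured TCP pose, the force, the opening and the grip force at its end, in the units of the state.
- arm.sense(): the state, without advancing time (a new reading comes with each control period).
- imaging.snapshot(name): name is "scene" or "top"; returns a dict with "img" (480x640x3 uint8, red, green, blue), "depth" (480x640 float32, m along the optical axis (not along the pixel's ray), 0 where there is no reading), "fx", "fy", "cx", "cy" (pixels), "T" (4x4, takes a point from camera to world coordinates). Camera axes: x right, y down, z forward; pixel columns grow to the right and rows downward; lengths in m; the calibration is good to about 2 mm. A picture is of the moment at which its call begins.
- ticket.close_job(): hands the job in; it is judged then, once.
The state is a dict: "clock": time; "q": joint angles; "qvel": joint speeds; "joint_torque": joint torques, N m; "position": TCP position; "tcp_rot": TCP orientation; "wrist_force": force on the tool from outside, world axes, zero at the start; "wrist_torque": the same for the moment, N m; "opening": finger opening in m; "grasp_force": force on a finger pad.
Only numpy, scipy, OpenCV 4.12 (cv2) and the standard library are available. Lean on these libraries where they do the work, as an engineer would, in place of code of your own. Each camera call takes 0.05 s, during which the arm holds its last target. There are 200 camera calls.

## Working session

There is one attempt and no reset: what is moved stays moved. The work goes in short steps, Python scripts to look and compute and a tool call to move; the robot and the scene stay as the last step left them, time stands still between calls to the robot, and variables do not carry over. Pictures are saved under pics/ and viewed, at most 10 in all, crops included, and the job is handed in when it is done.

Besides the shell and the picture viewer there is one more tool, called after "Request:" in YAML: its name, and indented under it one key for each argument. carry_out: Moves the arm, as the interface text tells. Its arguments: {"type":"object","properties":{"plan":{"type":"array","items":{"type":"array","items":{"type":"number"}}},"hand":{"type":"number"},"grip_force":{"type":"number"}},"required":["plan"]}

```bash
mkdir -p pics; cat > h.py <<'E'
import numpy as np, cv2
from workcell import arm, imaging, ticket
def snap(n,f=None):
    s=imaging.snapshot(n)
    if f: cv2.imwrite('pics/'+f,s['img'][:,:,::-1])
    np.savez('%s.npz'%n,**s)
    return s
def cloud(s):
    d=s['depth'];v,u=np.mgrid[:d.shape[0],:d.shape[1]]
    P=np.stack([(u-s['cx'])/s['fx']*d,(v-s['cy'])/s['fy']*d,d],-1)
    T=np.array(s['T']);return P@T[:3,:3].T+T[:3,3]
E
python3 - <<'E'
from h import *
for n in('scene','top'):
    s=snap(n,n+'.png');print(n,s['fx'],np.round(s['T'],3).tolist(),(s['depth']>0).mean())
print(arm.sense())
E
```

```text
scene 454.39564522141933 [[-0.825, -0.351, 0.443, -0.079], [-0.565, 0.502, -0.654, 0.969], [0.007, -0.79, -0.613, 0.887], [0.0, 0.0, 0.0, 1.0]] 0.9960221354166666
top 460.11442271566926 [[-0.004, -0.984, 0.176, 0.319], [-1.0, 0.002, -0.012, 0.092], [0.011, -0.176, -0.984, 1.111], [0.0, 0.0, 0.0, 1.0]] 0.995986328125
{'clock': 0.1, 'q': array([ 6.29335051e+01,  7.12936878e+00,  9.46245942e+01, -1.24232014e-03,
        7.83516678e+01, -4.73293165e+00]), 'qvel': array([ 0.05109927, -0.07055522, -0.16824704, -0.02415449,  0.09724803,
        0.00341387]), 'joint_torque': array([ 3.87746895e-04, -4.18880582e+01, -3.61096358e+01,  7.77455955e-02,
        4.62392962e-02, -3.61421962e-05]), 'position': array([0.24683829, 0.60084658, 0.29113141]), 'tcp_rot': array([-1.79894629e+02, -7.50360624e-03,  1.57666682e+02]), 'wrist_force': array([-0.4726695 , -0.14938007, -0.02472286]), 'wrist_torque': array([-0.0062135 ,  0.00929573, -0.03078744]), 'grasp_force': 0.0, 'opening': 0.09546573419743702}
```

View pics/top.png

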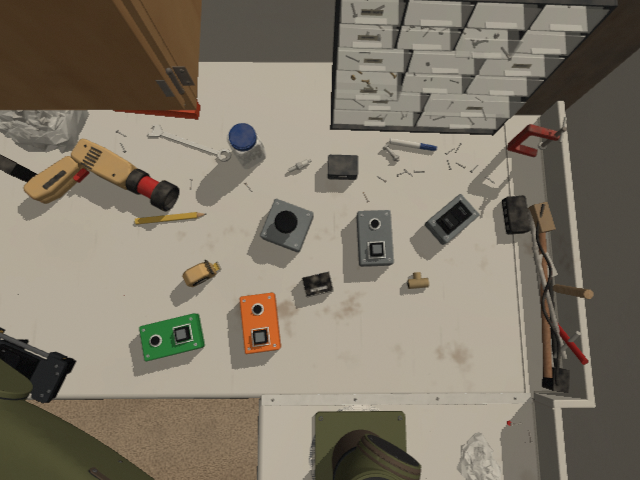

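View pics/scene.png

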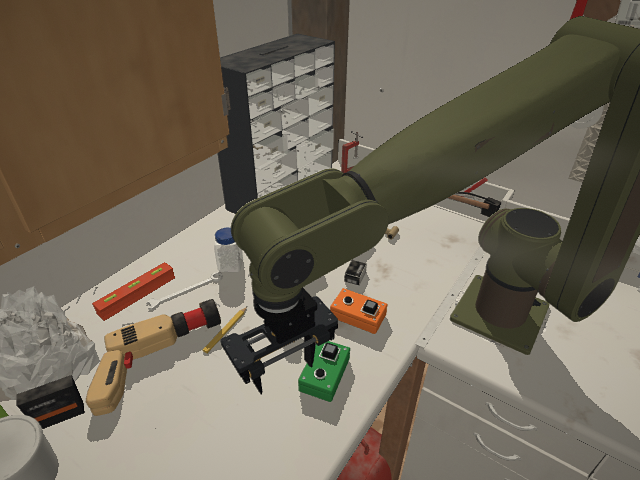

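Top view: run station (287,224), rocker station (452,219). There are three key-station candidates: grey (375,238), orange (260,322) and green (171,337). Grey is the one meant, since the green and orange ones are the look-alikes. Its square key is at (376,250) and its round cancel button at (375,223). In the scene view the arm hides the three grey boxes. Next I measure them and take an enlarged crop.

```bash
python3 - <<'E'
from h import *
s=dict(np.load('top.npz'));P=cloud(s);im=s['img']
c=im[180:290,240:500];cv2.imwrite('pics/crop.png',cv2.resize(c,None,fx=3,fy=3,interpolation=cv2.INTER_CUBIC)[:,:,::-1])
for n,(u0,v0,u1,v1) in dict(run=(255,195,322,256),key=(350,202,400,274),rock=(418,188,488,250)).items():
    Q=P[v0:v1,u0:u1]; z=Q[...,2]
    m=(abs(z-.045)<.006)|((z>.04)&(z<.09))
    r=cv2.minAreaRect(Q[m][:,:2].astype(np.float32)*1000)
    print(n,'box',np.round(r[0],1),np.round(r[1],1),round(r[2],1),'medz',np.median(z[m]).round(4),'maxz',z.max().round(4))
    if n=='rock':
        # local frame
        ctr=np.array(r[0])/1000; b=cv2.boxPoints(r); e1=b[1]-b[0];e2=b[2]-b[1]
        e=e1 if np.linalg.norm(e1)>np.linalg.norm(e2) else e2; e/=np.linalg.norm(e); print('axis',e)
        d=(Q[...,:2]-ctr); x=d@e; y=d@np.array([-e[1],e[0]])
        for t in np.arange(-.05,.051,.006):
            k=m&(abs(x-t)<.003)&(abs(y)<.008); print(round(t,3),np.round(np.median(z[k]),4) if k.any() else None)
    else:
        k=(z>(.057 if n=='key' else .07)); 
        q=Q[k];print(' top',k.sum(),np.round(q.mean(0),4),np.round(np.median(q,0),4),np.round((q.min(0)+q.max(0))/2,4))
        if n=='key':
            dark=(im[v0:v1,u0:u1].max(-1)<50)&(z>.049)&(z<.056);print(' dark low',dark.sum(),np.round(np.median(Q[dark],0),4))
Q=P.reshape(-1,3);U=im.reshape(-1,3)
for n,(u0,v0,u1,v1) in dict(bitcase=(322,148,364,186),jar=(222,118,270,170),tee=(402,268,434,294),tip=(298,268,338,300),plug=(284,152,318,180),black=(500,190,530,236),drawers=(330,0,510,132)).items():
    q=P[v0:v1,u0:u1];q=q[q[...,2]>.008];print(n,np.round(np.percentile(q,[2,98],axis=0),3).tolist())
E
```

```text
run box [533.2 169.8] [100.3 100.2] 69.2 medz 0.0457 maxz 1.111
 top 418 [0.5231 0.1665 0.1196] [0.5312 0.1692 0.0752] [0.4383 0.1435 0.5905]
key box [501.9 -39.2] [130.2  80.2] 1.9 medz 0.0452 maxz 1.111
 top 165 [ 0.4576 -0.0289  0.1495] [ 0.4699 -0.0381  0.0606] [0.4017 0.0186 0.5841]
 dark low 53 [ 0.5308 -0.0361  0.0523]
rock box [ 547.4 -226.5] [ 69.9 111.7] 39.5 medz 0.0461 maxz 1.111
axis [ 0.6359895 -0.7716977]
-0.05 0.0439
-0.044 0.0442
-0.038 0.0472
-0.032 0.0607
-0.026 0.0627
-0.02 0.0605
-0.014 0.0586
-0.008 0.0559
-0.002 0.0521
0.004 0.0516
0.01 0.0533
0.016 0.0529
0.022 0.0539
0.028 0.0534
0.034 0.0532
0.04 0.0471
0.046 0.0446
bitcase [[0.654, 0.0, 0.012], [0.705, 0.071, 0.042]]
jar [[0.681, 0.227, 0.01], [0.749, 0.32, 0.122]]
tee [[0.383, -0.164, 0.011], [0.419, -0.118, 0.025]]
tip [[0.366, 0.066, 0.026], [0.418, 0.129, 0.035]]
plug [[0.411, 0.098, 0.009], [0.701, 0.168, 0.828]]
black [[0.516, -0.413, 0.01], [0.602, -0.362, 0.034]]
drawers [[0.76, -0.31, 0.014], [0.829, 0.063, 0.49]]
```

View pics/crop.png

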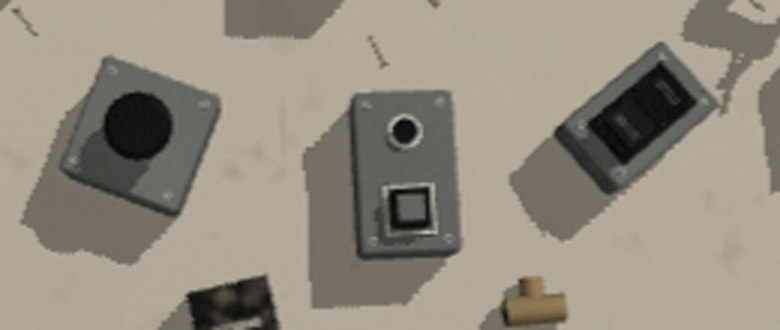

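The crop confirms the choice: grey station with key at crop (411,208) and cancel at (404,130). The rocker's raised half is the lower-left one, at crop (625,130). Depth agrees with the text on heights: raised end 62 mm, key 60.6 mm, run 75 mm. Targets:
- Rocker point: (0.533,-0.210)
- Key: (0.4705,-0.039)
- Run: (0.5325,0.1695)

I close the fingers, align the tool x axis with the rocker, and set out.

Request:
carry_out:
  plan:
    - [0,0,0,0.1225]
    - [0,0,0,0.1225]
    - [0,0,0,0.1225]
    - [0,0,0,0.1225]
    - [-2,-0.7,0,0]
    - [-4,-1.5,0.2,0]
    - [-4,-1.5,0.2,0]
    - [-4,-1.5,0.2,0]
    - [-4,-1.5,0.2,0]
    - [-4,-1.5,0.2,0]
    - [-4,-1.5,0.2,0]
    - [-4,-1.5,0.2,0]
    - [-4,-1.5,0.2,0]
    - [-4,-1.5,0.2,0]
    - [-4,-1.5,0.2,0]
    - [-4,-1.5,0.2,0]
    - [-4,-1.5,0.2,0]
    - [-4,-1.5,0.2,0]
    - [-4,-1.5,0.2,0]
    - [-4,-1.5,0.2,0]
  hand: 0
  grip_force: 20

```text
clock: 2.1
position: [0.4634, -0.0262, 0.2619]
tcp_rot: [180.0, -0.0, 129.6]
wrist_force: [1.0, -0.1, 0.1]
opening: 0.0008
grasp_force: 0.0
```

```bash
cat >> h.py <<'E'
from scipy.spatial.transform import Rotation as R
def go(x,y,ztip):
    s=arm.sense();r=R.from_euler('xyz',s['tcp_rot'],degrees=True)
    tip=s['position']+r.apply([0,0,.078])
    print(round(s['clock'],2),'tip',tip.round(4),'rpy',s['tcp_rot'].round(1),'F',s['wrist_force'].round(1),'open',round(s['opening'],4))
    print('shift cm',(r.inv().apply(np.array([x,y,ztip])-tip)*100).round(2))
E
python3 -c "
from h import *
go(.533,-.21,.09)"
```

```text
2.1 tip [ 0.4634 -0.0262  0.1839] rpy [180.   -0.  129.6] F [ 1.  -0.1  0.1] open 0.0008
shift cm [-18.61  -6.34   9.39]
```

Request:
carry_out:
  plan:
    - [-4,-1.3,0.5,0]
    - [-4,-1.3,0.5,0]
    - [-4,-1.3,0.5,0]
    - [-4,-1.3,0.5,0]
    - [-2.6,-1.1,1,0]
    - [0,0,2,0]
    - [0,0,2,0]
    - [0,0,0,0]
    - [0,0,0,0]

```text
clock: 3.0
position: [0.533, -0.2077, 0.1918]
tcp_rot: [-180.0, -0.1, 129.6]
wrist_force: [0.5, 0.3, 0.1]
opening: 0.0005
grasp_force: 0.0
```

```bash
python3 - <<'E'
from h import *
go(.533,-.21,.09)
a=snap('top');b=snap('scene')
A=a['img'][150:290,380:540];B=b['img']
cv2.imwrite('pics/l1.png',np.hstack([cv2.resize(A,(549,480)),cv2.resize(B[120:360,300:425],(250,480))])[:,:,::-1])
E
```

```text
3.0 tip [ 0.5329 -0.2076  0.1138] rpy [-1.800e+02 -1.000e-01  1.296e+02] F [0.5 0.3 0.1] open 0.0005
shift cm [-0.19 -0.14  2.38]
```

View pics/l1.png

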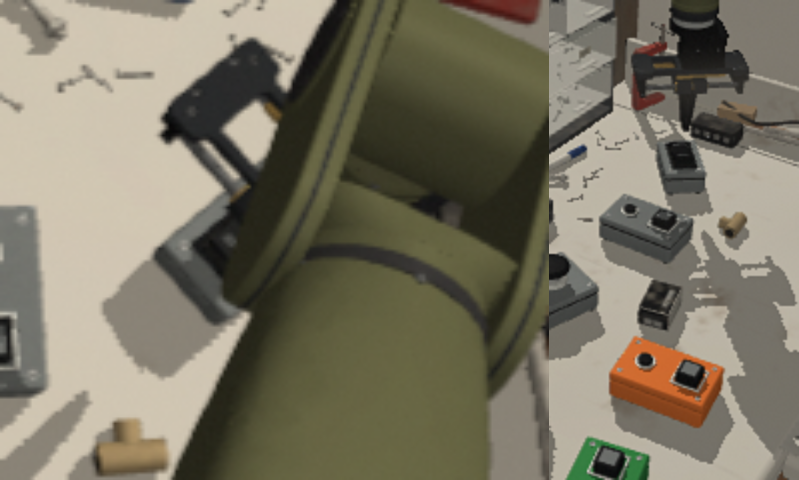

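The right panel is the scene view: the closed fingertips (panel (688,125)) hang over the rocker station at (681,160), and the key station is clear at (650,225). I check the three points in this second view.

```bash
python3 - <<'E'
from h import *
s=dict(np.load('scene.npz'));P=cloud(s)
T=np.array(s['T'])
for n,c,zt in (('key',(.4705,-.039),.0605),('run',(.5325,.1695),.0755),('rock',(.533,-.21),.062)):
    d=np.hypot(P[...,0]-c[0],P[...,1]-c[1])
    if n=='rock': k=(d<.012)&(P[...,2]<.08)
    else: k=(d<.05)&(abs(P[...,2]-zt)<.002)
    q=P[k];
    if len(q):print(n,k.sum(),q.mean(0).round(4),((q.min(0)+q.max(0))/2).round(4),cv2.minAreaRect(q[:,:2].astype(np.float32)*1000))
E
```

```text
key 41 [ 0.4677 -0.0386  0.0604] [ 0.4683 -0.0373  0.0605] ((468.2773742675781, -37.19664001464844), (27.73893928527832, 27.968059539794922), 2.1698925495147705)
run 98 [0.5321 0.172  0.0751] [0.532  0.1728 0.0755] ((532.4347534179688, 172.01278686523438), (45.845245361328125, 48.13642501831055), 9.03636360168457)
rock 32 [ 0.5302 -0.2067  0.0534] [ 0.5332 -0.2086  0.0537] ((530.7700805664062, -206.9779052734375), (21.525320053100586, 14.192615509033203), 29.618568420410156)
```

Request:
carry_out:
  plan:
    - [-0.2,-0.1,1,0]
    - [0,0,1,0]
    - [0,0,0.5,0]
    - [0,0,0,0]
    - [0,0,0,0]

```text
clock: 3.6
position: [0.5338, -0.21, 0.167]
tcp_rot: [-180.0, -0.0, 129.6]
wrist_force: [0.5, -0.3, 1.0]
opening: 0.0007
grasp_force: 0.0
```

```bash
python3 -c "
from h import *
go(.533,-.21,.051)"
```

```text
3.6 tip [ 0.5337 -0.21    0.089 ] rpy [-180.    -0.   129.6] F [ 0.5 -0.3  1. ] open 0.0007
shift cm [ 0.04 -0.06  3.8 ]
```

The views agree within 3 mm. I press the rocker in small steps.

Request:
carry_out:
  plan:
    - [0,0,1,0]
    - [0,0,1,0]
    - [0,0,0.5,0]
    - [0,0,0.3,0]
    - [0,0,0.3,0]
    - [0,0,0.3,0]
    - [0,0,0.2,0]
    - [0,0,0.2,0]
    - [0,0,0.1,0]
    - [0,0,0,0]
    - [0,0,0,0]
    - [0,0,0,0]

```text
clock: 4.8
position: [0.5341, -0.2101, 0.1307]
tcp_rot: [-180.0, -0.0, 129.6]
wrist_force: [-6.5, 4.3, 13.9]
opening: 0.0004
grasp_force: 6.9
```

```bash
python3 -c "
from h import *
go(.533,-.21,.051)"
```

```text
4.8 tip [ 0.534  -0.2101  0.0527] rpy [-180.    -0.   129.6] F [-6.5  4.3 13.9] open 0.0004
shift cm [ 0.07 -0.07  0.17]
```

The tip is at 52.7 mm and the upward force has risen to 14 N, so the rocker is on its end stop. I lift and head for the key.

Request:
carry_out:
  plan:
    - [0,0,-1,0]
    - [0,0,-2,0]
    - [0,0,-3,0]
    - [0,0,-3,0]
    - [2,1,0,0]
    - [4,1.5,0,0]
    - [4,1.5,0,0]
    - [4,1.2,0,0]
    - [3,0.5,0,0]
    - [0,0,0,0]
    - [0,0,0,0]

```text
clock: 5.9
position: [0.4697, -0.0426, 0.2186]
tcp_rot: [180.0, 0.1, 129.7]
wrist_force: [-0.2, -0.4, 0.2]
opening: 0.0006
grasp_force: 0.0
```

```bash
python3 - <<'E'
from h import *
go(.4695,-.0385,.053)
a=snap('top');P=cloud(a);e=np.array([.636,-.772]);d=P[...,:2]-[.5474,-.2265];x=d@e;y=d@[.772,.636]
for t in np.arange(-.034,.035,.0085):
    k=(abs(x-t)<.004)&(abs(y)<.008)&(P[...,2]<.08);print(round(t,3),k.sum(),np.median(P[k][:,2]).round(4) if k.any() else '')
b=snap('scene');c=lambda i:cv2.resize(i,None,fx=4,fy=4)
cv2.imwrite('pics/l2.png',c(b['img'][170:270,310:430])[:,:,::-1])
E
```

```text
5.9 tip [ 0.4698 -0.0427  0.1406] rpy [1.800e+02 1.000e-01 1.297e+02] F [-0.2 -0.4  0.2] open 0.0006
shift cm [0.36 0.24 8.76]
-0.034 0 
-0.026 0 
-0.017 0 
-0.008 9 0.0537
0.0 24 0.053
0.008 24 0.0553
0.017 25 0.0601
0.026 27 0.0631
0.034 6 0.0658
```

View pics/l2.png

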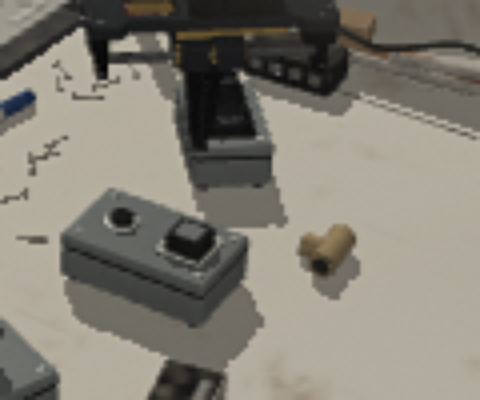

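The rocker has flipped: the far half now stands at 60–65 mm and the pressed half is level at 53.7 mm. The picture shows the key station undisturbed at (155,255) and the gripper in front of the rocker station at (225,130). Now the key.

Request:
carry_out:
  plan:
    - [0.4,0.2,2,0]
    - [0,0,2,0]
    - [0,0,2,0]
    - [0,0,1,0]
    - [0,0,0.3,0]
    - [0,0,0.3,0]
    - [0,0,0.3,0]
    - [0,0,0.3,0]
    - [0,0,0.3,0]
    - [0,0,0.2,0]
    - [0,0,0.2,0]
    - [0,0,0,0]
    - [0,0,0,0]
    - [0,0,0,0]

```text
clock: 7.4
position: [0.4693, -0.0386, 0.1308]
tcp_rot: [180.0, 0.1, 129.6]
wrist_force: [-2.0, -1.4, 8.9]
opening: 0.0003
grasp_force: 4.3
```

```bash
python3 -c "
from h import *
go(.4695,-.0385,.051)"
```

```text
7.4 tip [ 0.4694 -0.0387  0.0528] rpy [1.800e+02 1.000e-01 1.296e+02] F [-2.  -1.4  8.9] open 0.0003
shift cm [0.01 0.02 0.18]
```

The tip is at 52.8 mm with 9 N, against key friction of 3 N, so the key is on its end stop. I lift and move above the mushroom button.

Request:
carry_out:
  plan:
    - [0,0,-1,0]
    - [0,0,-2,0]
    - [0,0,-3,0]
    - [0,0,-2.5,0]
    - [1.2,2,0,0]
    - [2.4,3.5,0,0]
    - [2.4,3.5,0,0]
    - [2.4,3.5,0,0]
    - [2.4,3.5,0,0]
    - [1.3,2.2,0,0]
    - [0,0,0,0]
    - [0,0,0,0]

```text
clock: 8.6
position: [0.5311, 0.1711, 0.2139]
tcp_rot: [-179.9, -0.0, 129.7]
wrist_force: [-0.8, -0.2, -0.1]
opening: 0.0006
grasp_force: 0.0
```

```bash
python3 - <<'E'
from h import *
go(.5325,.171,.068)
for n in('top','scene'):
    P=cloud(snap(n))
    for t,c,r in(('key',(.4695,-.0385),.009),('cancel',(.532,-.0375),.006),('run',(.5325,.1705),.015)):
        k=(np.hypot(P[...,0]-c[0],P[...,1]-c[1])<r)&(P[...,2]<.1);print(n,t,k.sum(),np.median(P[k][:,2]).round(4) if k.any() else '')
E
```

```text
8.6 tip [0.531  0.1711 0.1359] rpy [-179.9   -0.   129.7] F [-0.8 -0.2 -0.1] open 0.0006
shift cm [-0.1   0.12  6.79]
top key 49 0.054
top cancel 21 0.0519
top run 0 
scene key 17 0.0526
scene cancel 6 0.0515
scene run 63 0.075
```

The key is in at 53–54 mm, the cancel button is out at 52 mm, and the run top is at 75 mm. Now I press and hold the button, commanding a few mm past the stop.

Request:
carry_out:
  plan:
    - [-0.1,0.1,2,0]
    - [0,0,2,0]
    - [0,0,1,0]
    - [0,0,0.5,0]
    - [0,0,0.3,0]
    - [0,0,0.3,0]
    - [0,0,0.3,0]
    - [0,0,0.3,0]
    - [0,0,0.3,0]
    - [0,0,0.1,0]
    - [0,0,0,0]
    - [0,0,0,0]
    - [0,0,0,0]
    - [0,0,0,0]

```text
clock: 10.1
position: [0.5336, 0.1707, 0.1456]
tcp_rot: [180.0, 0.1, 129.6]
wrist_force: [-3.9, -2.5, 11.8]
opening: 0.0004
grasp_force: 6.0
```

```bash
python3 -c "
from h import *
go(.5325,.171,.068)"
```

```text
10.1 tip [0.5337 0.1707 0.0676] rpy [1.800e+02 1.000e-01 1.296e+02] F [-3.9 -2.5 11.8] open 0.0004
shift cm [ 0.1  -0.07 -0.04]
```

The button is on its stop at 67.6 mm with 12 N, against a 6 N spring. I make a last check of the rocker and key, then hand in.

```bash
python3 - <<'E'
from h import *
P=cloud(snap('top'))
ok=True
for t,c,z in(('rocker pressed',(.5334,-.2095),.053),('rocker other',(.5614,-.2435),.0615),('key',(.4695,-.0385),.053),('cancel',(.532,-.0375),.052)):
    k=(np.hypot(P[...,0]-c[0],P[...,1]-c[1])<.006)&(P[...,2]<.1);m=np.median(P[k][:,2]);print(t,k.sum(),m.round(4));ok&=abs(m-z)<.003
if ok: print(ticket.close_job())
E
```

```text
rocker pressed 18 0.0525
rocker other 23 0.0628
key 22 0.0539
cancel 19 0.0524
the job is handed in; nothing more can be done
None
```

The job is handed in: the rocker is on, the square key is in, and the fingers are holding the mushroom button down on its stop with about 12 N. The cancel button was not pressed, and I did not separately re-measure the bystanders' positions.

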